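Refit the lens of a work light and screw its retaining ring down snug

TASK

Put the work light back together: drop the loose glass lens, domed side up, into the open cell on top of the lamp head so that it lies flat on the rubber gasket inside, then set the retaining ring over it and screw it down clockwise until it is snug, so that the lens is held firmly. The glass is brittle: stop when you feel the ring go tight and never press or overtighten it, and leave the other things on the bench where they are.

Things in the scene. Friction and masses are not known exactly. Their poses are not given: they have to be found in the camera images.
- lamp: Lamp head: grey metal, upright on its finned heat sink (81 mm across, 42 mm high; it stands fast), open lens cell on top. Origin: centre of its underside; z up along its axis. Above the fins a barrel 58, then 54 mm across, up to 68 mm; then a threaded neck 47 mm across (54 mm over the threads) up to the mouth at 86 mm. A cable gland sticks out of the fins at +x, 21 mm up, to 56 mm from the axis.
- cell_mouth (a point): Centre of the cell's flat mouth, on the lamp's axis 86 mm above its underside; axes as the lamp's. The bore below it is 38.5 mm across, with a 1.4 mm chamfer round the mouth. Down in it lies a rubber gasket on a focusing sleeve that is set differently each time, 5.3 to 7.7 mm below the mouth, and stands fast. The gasket gives about 1 mm for each 25 N on the lens.
- thread_start (a point): Where one of the neck's three threads begins, just below the mouth (86 mm up) at the lamp's +x, 25 mm from the axis; the others begin 120 and 240 deg round from it. Right-handed, 21 mm lead: the ring goes down 3.34 mm per radian turned clockwise seen from above. Threads are 2.4 mm thick, 7 mm apart in height, and run down clockwise from their beginnings for half a turn each.
- lens: Glass lens lying domed side up on the bench: a disc 37 mm across with a 9 mm high frosted edge, flat below. Origin: centre of its underside; z up. 30 g. Take it by the upper 3 to 5 mm of its edge, so that the fingertips stay above the mouth while its lower part enters the bore; let go there and it drops onto the gasket. The ring should hold it at 4 to 30 N; it cracks above 35 N from ring or lamp.
- lens_rim (a point): On the lens's axis at the height of its flat upper rim, 9 mm above its underside. The rim is 4.5 mm wide, round a clear dome 27 mm across and 4 mm high. With the lens seated the rim stands 1.3 to 3.7 mm above the mouth.
- ring: Retaining ring: dark metal, 63 mm across its twelve outer flats (one faces the ring's +x, then every 30 deg), 16 mm high, lying right way up. Origin: centre of its underside; z up. About 140 g. On top an inward flange 3.8 mm thick with a 29.6 mm opening; below it an open skirt 12.2 mm deep, 55.4 mm across inside, with three lugs in it.
- ring_lug (a point): One of the ring's three lugs, at the ring's +x, 26 mm from its axis, 2.2 mm above its underside; the others lie 120 and 240 deg round (a small bright mark on the flange over each). 3 mm high, 18 deg wide, 3.4 mm inward. Set level on the neck with a lug 0.25 rad counter-clockwise of a thread's beginning, the ring rests on the threads with its underside 79.4 mm above the lamp's.
- ring_top (a point): Centre of the ring's top, 16 mm up. In the thread the ring has 1.6 mm of up-and-down play until it bears on the lens (it then stops sinking for 0.5 rad); then it draws itself and the fingers down and presses 80 N harder per rad. From the rest named at ring_lug that is after 0.8 to 1.5 rad, else up to 2 rad more; tight, its underside is 74.5 to 77.4 mm up. At a standstill little moment is felt.
- sanding_block: Cork-coloured sanding block, 60 x 99 x 23 mm, lying on the bench; bystander. Origin: centre of its underside.
- marker: White marker pen with red cap, 135 mm long, lying on the bench; bystander. Origin: its middle, underside.
- clamp: Small spring clamp with red grips, 52 x 107 x 20 mm, lying on the bench; bystander. Origin: centre of its underside.
- black_pot: Small black mixing pot, 81 mm across, 55 mm high; bystander. Origin: centre of its underside.
- pencil: Red pencil, 142 mm long, lying on the bench; bystander. Origin: its middle, underside.
- block_a: Upright block wrapped in masking tape, 28 x 26 x 82 mm; bystander. Origin: centre of its underside.
- block_b: Another such block beside it; bystander. Origin: centre of its underside.

How it is judged:
By the outcome, as a careful person would: the job done as asked, in the order asked, and still so for the second after the job is handed in, with the robot touching nothing.
It also fails if it takes over 64 s, if anything falls off the work surface, if the arm or the gripper's body presses on something with over 40 N, if the wrist force passes 120 N, or if a joint passes its speed limit or range.

ROBOT

A 6-joint arm with a two-finger parallel gripper is mounted at the origin on a cart in front of the work surface, level with it; the furniture and walls round the work are solid. World frame = base frame: x ahead of the robot, y to its left, z up, the work surface at z = 0. Lengths are in mm, angles in rad, forces in N, time in s.
With the tool pointing down it reaches from about 350 to 875 mm from the base axis. Payload 4.2 kg.
Tool frame: the origin (TCP) lies between the finger pads; the fingertips stand 11 mm ahead of it and the grasp point (between the pads) lies 8 mm behind it; z points along the fingers, y is the direction in which the jaws open and shut (so a half turn about z gives the same grasp; the last joint's range is limited). The gripper opens to 85 mm and grips with 20 to 120 N. Pads are 22 mm wide; open, the fingers measure 114 mm over their backs; the gripper's body (76 mm by 85 mm) begins 54 mm behind the grasp point. The pads swing forward as they close: fully open they stand 13 mm farther back than shut.
Start: joints at [1.443, 0.385, 0.008, 0, -1.194, -0.259], TCP at [235.734, 578.817, 242.312] pointing down, gripper open.
Joint ranges: [-3.14, 3.14], [-1.21, 2.06], [-1.07, 1.41], [-3.16, 2.05], [-2.99, -0.16], [-3.1, 3.1]. Speed limits (rad/s): [2.79, 2.79, 3.14, 3.14, 3.14, 3.14].

INTERFACE

Orientations are given as a unit quaternion [x, y, z, w].
In Python, from bench import * gives the robot as it stands.
- The arm moves only by the tool servo_tool, never from a script. Its argument "rows" is a list of rows, each a list of 7 numbers: the opening, from 0 (shut) to 1 (fully open), then the shift along the tool's x, y, z in cm, then the turn, a rotation vector about the tool's x, y, z in degrees. A call has 1 to 12 rows; each row shifts and turns the commanded pose from where the row before left it, along the tool's axes as they then stand; what a row does not reach is not made up. A row lasts 1/10 s, in which the tool goes at most 50 mm and 8.59 degrees, less where a joint would pass 70% of its speed; a pose out of reach is approached as far as the arm can. A call is refused whole if a number of a shift passes 5 or a number of a turn 8.59, either way. A call with a gripper value outside its range is refused whole. The fingers move at their own pace and stop on an object; the grip force is fixed at half the most. Time passes only in rows, so rows that do not move let the fingers close. It gives the time, the measured TCP pose, the force and the opening at its end, in the units of the state.
- read_state(): the state, without advancing time (a new reading comes with each control period).
- get_image(name): name is "scene" or "top" or "wrist"; returns a dict with "image" (420x560x3 uint8, red, green, blue), "mtx" (3x3 intrinsics, pixels), "k1" (the pictures are not rectified: a ray, as slopes to the right and down, at radius r is drawn at 1 + k1 r^2 times it, then the intrinsics apply), "extrinsics" (4x4, takes a point from camera to world coordinates). Camera axes: x right, y up, looking along -z (the intrinsics and any distortion apply to the point x, -y, -z); pixel columns grow to the right and rows downward; lengths in mm; the calibration is good to about 2 mm. A picture is of the moment at which its call begins. There is no depth.
- job_done(): hands the job in, once; it reports no verdict.
The state is a dict: "clock": time; "joints": joint angles; "joint_vel": joint speeds; "joint_efforts": joint torques, N m; "position": TCP position; "ee_rot": TCP orientation; "contact_force": force on the tool from outside, world axes, zero at the start; "wrist_torque": the same for the moment, N m; "gripper_width": finger opening in mm.
Only numpy, scipy, OpenCV 4.12 (cv2) and the standard library are available. Lean on these libraries where they do the work, as an engineer would, in place of code of your own. Each camera call takes 0.05 s, during which the arm holds its last target. There are 200 camera calls.

## Working session

There is one attempt and no reset: what is moved stays moved. The work goes in short steps, Python scripts to look and compute and a tool call to move; the robot and the scene stay as the last step left them, time stands still between calls to the robot, and variables do not carry over. Pictures are saved under pics/ and viewed, about 8 in all and at most 12, crops included, and the job is handed in when it is done.

Besides the shell and the picture viewer there is one more tool, called after "Emit:" as name([rows], argument=value, ...), one row to a line, values as JSON. servo_tool: Moves the arm, as the interface text tells. Its arguments: {"type":"object","properties":{"rows":{"type":"array","items":{"type":"array","items":{"type":"number"}}}},"required":["rows"]}

```bash
mkdir -p pics; ls
python3 - <<'E'
from bench import *
import cv2
print(read_state())
for n in("scene","top"):
    d=get_image(n); cv2.imwrite(f"pics/{n}0.png",d["image"][:,:,::-1]); print(n,d["mtx"].tolist(),d["k1"],d["extrinsics"].tolist())
E
```

```text
pics
{'clock': 0.0, 'joints': array([ 1.44258972e+00,  3.85546643e-01,  6.63977513e-03, -4.65744474e-04,
       -1.19399682e+00, -2.58588429e-01]), 'joint_vel': array([ 6.55636290e-04, -6.85278055e-04,  7.41012570e-05, -2.42356473e-04,
        4.57478769e-04, -9.46728039e-04]), 'joint_efforts': array([ 2.10253957e-04, -3.92291522e+01,  1.88397521e+01,  4.18630421e+00,
       -4.63729579e-03,  1.06204592e-07]), 'position': array([235.55043854, 578.3192838 , 241.23793184]), 'ee_rot': array([ 9.81339834e-01, -1.92278376e-01, -1.47343641e-04,  1.06554242e-03]), 'contact_force': array([0.20421937, 0.4952431 , 0.0465973 ]), 'wrist_torque': array([-0.08042345,  0.01175602, -0.01096194]), 'gripper_width': 85.5857785487906}
scene [[409.2239423096081, 0.0, 277.8618703436288], [0.0, 409.2239423096081, 210.99027905043343], [0.0, 0.0, 1.0]] 0.023308970796127197 [[-0.8981543613722002, 0.3401930702738368, -0.2785451814082514, 191.93272064402652], [-0.43962493450559065, -0.6847890050500864, 0.5812004262932607, 692.3979971583021], [0.006975679827114781, 0.6444631048401245, 0.764603587743856, 948.1663189490406], [0.0, 0.0, 0.0, 1.0]]
top [[402.0690320744732, 0.0, 275.7108634406907], [0.0, 402.0690320744732, 217.99204871831694], [0.0, 0.0, 1.0]] -0.032373943731525565 [[0.018756793786554392, 0.9961767234315447, -0.0853236097457235, 450.42816858311687], [-0.9997496083855507, 0.019728512707769083, 0.010559655263199127, 64.60387686621486], [0.012202590699801591, 0.08510418015309967, 0.9962973327780628, 916.2271629397362], [0.0, 0.0, 0.0, 1.0]]
```

View pics/top0.png

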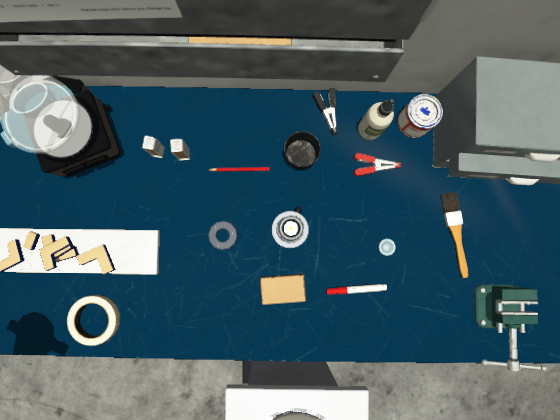

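View pics/scene0.png

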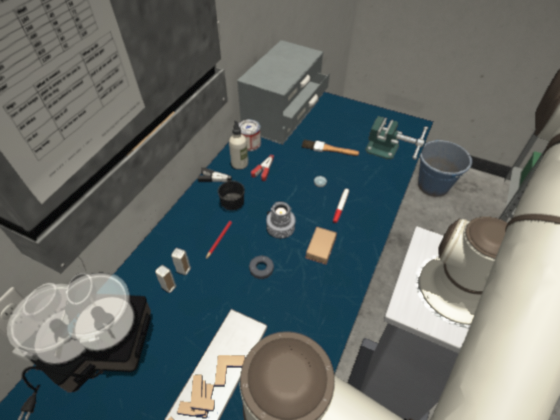

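Top view: the lens is near (387,247), the lamp near (291,229) with its gland at about (297,210), and the ring near (222,235). The scene view agrees with this. Next I'll refine these positions.

```bash
cat > h.py <<'E'
import numpy as np, cv2
from bench import *
from scipy.spatial.transform import Rotation as R
def shot(n,save=None):
    d=get_image(n)
    if save: cv2.imwrite(f"pics/{save}.png",d["image"][:,:,::-1])
    return d
def pix2w(d,uv,z):
    K=np.array(d["mtx"]);E=np.array(d["extrinsics"])
    q=np.array([(uv[0]-K[0,2])/K[0,0],(uv[1]-K[1,2])/K[1,1]])
    s=q.copy()
    for _ in range(20): s=q/(1+d["k1"]*(s@s))
    r=E[:3,:3]@np.array([s[0],-s[1],-1]); c=E[:3,3]
    return c+r*(z-c[2])/r[2]
def w2pix(d,p):
    K=np.array(d["mtx"]);E=np.array(d["extrinsics"])
    c=E[:3,:3].T@(np.asarray(p,float)-E[:3,3]); s=np.array([c[0],-c[1]])/-c[2]
    s=s*(1+d["k1"]*(s@s)); return K[:2,:2]@s+K[:2,2]
def state():
    s=read_state(); Rm=R.from_quat(s["ee_rot"])
    return s,Rm
def move(target,yaw=None,tilt0=True):
    """shift in tool axes (cm) to reach world target TCP; yaw = desired direction (world angle) of tool y axis mod pi"""
    s,Rm=state(); d=Rm.inv().apply(np.array(target)-s["position"])/10
    out=dict(pos=s["position"].round(1),shift_cm=d.round(2))
    y=Rm.as_matrix()[:,1]; a=np.arctan2(y[1],y[0]); out["yaw_y"]=round(np.degrees(a),2)
    if yaw is not None: # rotation about tool z (down): +turn lowers world yaw
        out["turnz_deg"]=round(-((np.degrees(yaw-a)+90)%180-90),2)
    z=Rm.as_matrix()[:,2]; out["z"]=z.round(4)
    print(out); return out
E
python3 - <<'E'
from h import *
d=shot("top"); im=d["image"]
for n,(u,v),zs in (("lens",(387,247),(9,0)),("lamp",(291,229),(86,42)),("ring",(222,235),(16,))):
    print(n,[pix2w(d,(u,v),z).round(1) for z in zs])
print("gland",pix2w(d,(297,209),21))
t=np.hstack([cv2.resize(im[b-22:b+22,a-22:a+22],(264,264),interpolation=cv2.INTER_CUBIC) for a,b in((387,247),(291,229),(222,235))])
cv2.imwrite("pics/c1.png",t[:,:,::-1])
E
```

```text
lens [array([ 467.2, -198.2,    9. ]), array([ 467.4, -200.8,    0. ])]
lamp [array([499.3,  23.7,  86. ]), array([501.9,  21.6,  42. ])]
ring [array([487. , 174.5,  16. ])]
gland [548.25989462   7.79588702  21.        ]
```

View pics/c1.png

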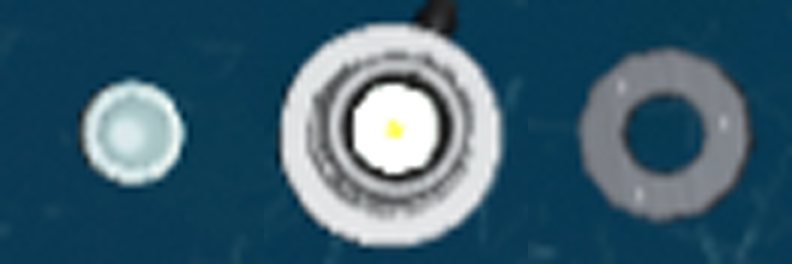

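Emit:
servo_tool([
  [1,3.85,2.79,0.4,0,0,0],
  [1,3.85,2.79,0.4,0,0,0],
  [1,3.85,2.79,0.4,0,0,0],
  [1,3.85,2.79,0.4,0,0,0],
  [1,3.85,2.79,0.4,0,0,0],
  [1,3.85,2.79,0.4,0,0,0],
  [1,3.85,2.79,0.4,0,0,0],
  [1,3.85,2.79,0.4,0,0,0],
  [1,3.85,2.79,0.4,0,0,0],
  [1,3.85,2.79,0.4,0,0,0],
  [1,0,0,0,0,0,0],
])

```text
clock: 1.25
position: [488.3, 170.8, 201.3]
ee_rot: [0.981, -0.196, -0.001, 0.001]
contact_force: [-0.4, -1.0, 0.7]
gripper_width: 85.4
```

Run:
```python
from h import *
d=shot("wrist","w_ring")
np.save("w_ring.npy",d,allow_pickle=True)
print(w2pix(d,(487,174,16)),w2pix(d,(501,22,86)))
move((501,22,220)); print(state()[0]["joints"].round(2))
print(d["extrinsics"])
```

```text
[276.62372015 182.98133741] [458.61087899 113.06158027]
{'pos': array([487.7, 172.6, 201.6]), 'shift_cm': array([ 6.98, 13.41, -1.83]), 'yaw_y': np.float64(-112.46), 'z': array([-1.4e-03, -9.0e-04, -1.0e+00])}
[ 0.65  0.24 -0.31 -0.   -1.02  0.52]
[[-3.83460492e-01  8.77539619e-01  2.87892808e-01  5.62251052e+02]
 [-9.23555643e-01 -3.64940364e-01 -1.17743383e-01  1.41330648e+02]
 [ 1.73922283e-03 -3.11034963e-01  9.50396879e-01  3.33564400e+02]
 [ 0.00000000e+00  0.00000000e+00  0.00000000e+00  1.00000000e+00]]
```

View pics/w_ring.png

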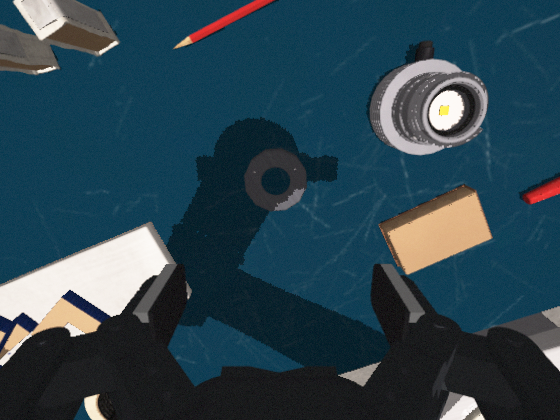

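The wrist view shows the ring at about (275,180) and the lamp mouth at about (457,110). Both are within 4 px of prediction. Moving on to the lens.

Emit:
servo_tool([
  [1,1.54,4.38,0.5,0,0,0],
  [1,1.54,4.38,0.5,0,0,0],
  [1,1.54,4.38,0.5,0,0,0],
  [1,1.54,4.38,0.5,0,0,0],
  [1,1.54,4.38,0.5,0,0,0],
  [1,1.54,4.38,0.5,0,0,0],
  [1,1.54,4.38,2,0,0,0],
  [1,1.54,4.38,2.5,0,0,0],
  [1,0,0,0,0,0,0],
  [1,0,0,0,0,0,0],
])

```text
clock: 2.3
position: [468.9, -192.9, 128.2]
ee_rot: [0.981, -0.193, -0.001, 0.0]
contact_force: [0.2, 0.6, 0.2]
gripper_width: 85.2
```

Run:
```python
from h import *
d=shot("wrist","w_lens")
print(w2pix(d,(467.3,-199,9)))
im=d["image"]; t=w2pix(d,(467.3,-199,9)).astype(int)
hsv=cv2.cvtColor(im,cv2.COLOR_RGB2HSV)
m=((hsv[:,:,1]<110)&(hsv[:,:,2]>110)).astype(np.uint8)
mm=np.zeros_like(m); mm[max(t[1]-60,0):t[1]+60,t[0]-60:t[0]+60]=1
n,l,s,c=cv2.connectedComponentsWithStats(m*mm)
for i in range(1,n):
    if s[i,4]>200: print(s[i],c[i],pix2w(d,c[i],9),pix2w(d,c[i],4.5))
move((467.3,-199,20)); print(state()[0]["joints"].round(2))
```

```text
[287.08631538 199.2531835 ]
[ 261  173   46   46 1664] [283.82331731 195.92908654] [ 470.96131986 -197.5812847     9.        ] [ 469.67257787 -197.14034476    4.5       ]
{'pos': array([ 469.5, -192.3,  128.9]), 'shift_cm': array([ 0.04,  0.71, 10.89]), 'yaw_y': np.float64(-112.12), 'z': array([ 2.e-04, -1.e-04, -1.e+00])}
[-0.07  0.3  -0.43  0.   -0.83  1.25]
```

View pics/w_lens.png

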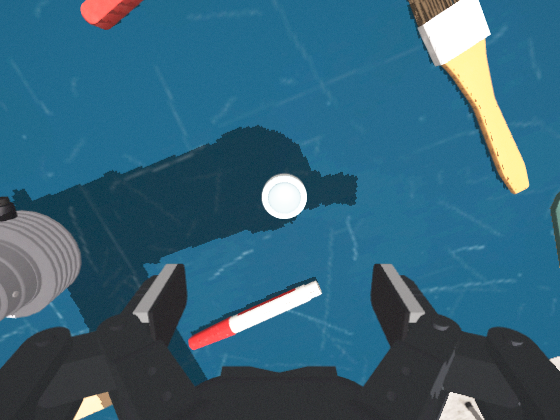

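Lens centre is at (284,196), which puts it about 1–3 mm from the top-camera estimate. The marker is well clear of the fingers. I'll descend with the jaws partly closed.

Emit:
servo_tool([
  [0.6,0.17,0.55,3,0,0,0],
  [0.6,0,0,3,0,0,0],
  [0.6,0,0,2.4,0,0,0],
  [0.6,0,0,0,0,0,0],
  [0.6,0,0,0,0,0,0],
  [0.6,0,0,0,0,0,0],
])

```text
clock: 2.95
position: [470.3, -198.0, 46.7]
ee_rot: [0.982, -0.191, 0.002, -0.0]
contact_force: [0.2, 0.1, 0.1]
gripper_width: 51.2
```

Run:
```python
from h import *
d=shot("wrist","w_lens2")
im=d["image"]
print(w2pix(d,(469,-198,9)),state()[0]["position"],state()[0]["gripper_width"])
hsv=cv2.cvtColor(im,cv2.COLOR_RGB2HSV)
m=((hsv[:,:,1]<110)&(hsv[:,:,2]>110)).astype(np.uint8)
n,l,s,c=cv2.connectedComponentsWithStats(m)
for i in range(1,n):
    if s[i,4]>1500: print(s[i],c[i],pix2w(d,c[i],9),pix2w(d,c[i],4.5))
```

```text
[280.9305604  244.84347168] [ 470.13648936 -198.17201495   46.62850482] 51.27223638899558
[ 478    0   82  111 4972] [528.01950925  35.26407884] [ 526.07472995 -346.21025176    9.        ] [ 525.60612912 -349.36172762    4.5       ]
[ 247  210   65   63 3250] [279.10338462 241.25323077] [ 471.51395566 -197.86827789    9.        ] [ 469.60352052 -197.09963809    4.5       ]
```

View pics/w_lens2.png

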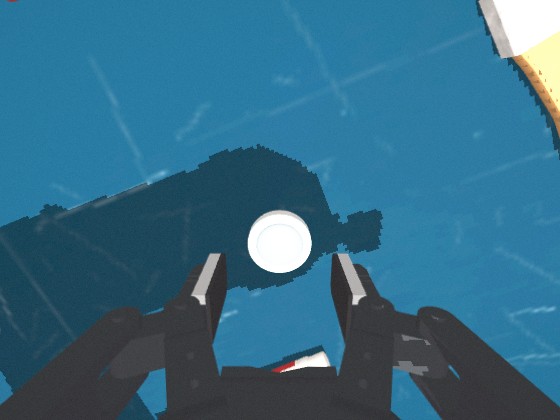

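The lens sits between the fingers, rim centre at about (279,243), within 1 mm of the tool axis. I'll go down and feel for the bench with the fingertips to learn their true height.

Emit:
servo_tool([
  [0.53,0,0,1.6,0,0,0],
  [0.53,0,0,1,0,0,0],
  [0.53,0,0,0.5,0,0,0],
  [0.53,0,0,0,0,0,0],
  [0.53,0,0,0,0,0,0],
])

```text
clock: 3.5
position: [468.9, -198.7, 14.1]
ee_rot: [0.981, -0.192, 0.0, 0.0]
contact_force: [0.3, 0.9, 0.4]
gripper_width: 45.4
```

Emit:
servo_tool([
  [0.53,0,0,0.2,0,0,0],
  [0.53,0,0,0.1,0,0,0],
  [0.53,0,0,0,0,0,0],
])

```text
clock: 3.8
position: [468.6, -198.6, 10.9]
ee_rot: [0.981, -0.192, 0.0, -0.0]
contact_force: [-0.7, 0.3, 0.5]
gripper_width: 45.2
```

Emit:
servo_tool([
  [0.53,0,0,0.1,0,0,0],
  [0.53,0,0,0,0,0,0],
])

```text
clock: 4.0
position: [468.6, -198.6, 9.8]
ee_rot: [0.981, -0.192, -0.0, 0.0]
contact_force: [0.5, -0.8, 0.1]
gripper_width: 45.1
```

Emit:
servo_tool([
  [0.53,0,0,0.1,0,0,0],
  [0.53,0,0,0,0,0,0],
])

```text
clock: 4.2
position: [468.7, -198.6, 8.9]
ee_rot: [0.981, -0.192, 0.0, 0.0]
contact_force: [0.2, 0.3, 1.2]
gripper_width: 45.1
```

Emit:
servo_tool([
  [0.53,0,0,0.1,0,0,0],
  [0.53,0,0,0,0,0,0],
])

```text
clock: 4.4
position: [468.7, -198.6, 8.8]
ee_rot: [0.981, -0.192, 0.0, 0.0]
contact_force: [-1.9, 1.4, 7.2]
gripper_width: 45.2
```

Emit:
servo_tool([
  [0.53,0,0,-0.64,0,0,0],
  [0.53,0,0,0,0,0,0],
  [0,0,0,0,0,0,0],
  [0,0,0,0,0,0,0],
  [0,0,0,0,0,0,0],
  [0,0,0,0,0,0,0],
  [0,0,0,0,0,0,0],
])

```text
clock: 5.1
position: [468.9, -198.6, 15.0]
ee_rot: [0.981, -0.192, 0.0, 0.0]
contact_force: [-1.2, 0.6, 8.4]
gripper_width: 32.9
```

Emit:
servo_tool([
  [0,0,0,-1,0,0,0],
  [0,0,0,-4,0,0,0],
  [0,0,0,-4,0,0,0],
  [0,0,0,-4,0,0,0],
  [0,0,0,0,0,0,0],
])

```text
clock: 5.6
position: [472.2, -199.4, 150.3]
ee_rot: [0.981, -0.192, 0.006, 0.0]
contact_force: [0.5, 0.3, -0.6]
gripper_width: 33.0
```

Run:
```python
from h import *
d=shot("wrist","w_held"); np.save("w_held.npy",d,allow_pickle=True)
cv2.imwrite("pics/held_c.png",cv2.resize(d["image"][190:330,180:380,::-1],None,fx=3,fy=3,interpolation=cv2.INTER_CUBIC))
s,Rm=state(); print(s["position"],s["gripper_width"])
for h in(-5,0,5,10): print(h,w2pix(d,s["position"]+Rm.apply([0,0,h])))
move((501,22,150)); print(s["joints"].round(2))
```

```text
[ 470.27269352 -198.80391987  147.36023855] 33.381635971455374
-5 [280.83861207 283.25658402]
0 [280.77254962 277.59269109]
5 [280.71049867 272.27138006]
10 [280.65210287 267.26232958]
{'pos': array([ 470.3, -198.8,  147.4]), 'shift_cm': array([ -5.48, -21.61,  -0.26]), 'yaw_y': np.float64(-112.15), 'z': array([ 7.2e-03, -8.0e-04, -1.0e+00])}
[-0.08  0.28 -0.41  0.   -0.87  1.27]
```

View pics/held_c.png

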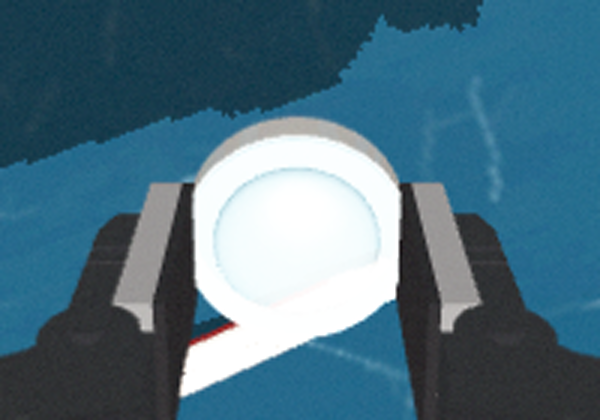

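The lens is held level and centred between the pads; the rim's far edge is at about (279,235) and the dome ring spans y≈246–290. Next I'll compute its tool-frame offset.

Run:
```python
from h import *
d=np.load("w_held.npy",allow_pickle=True).item()
s,Rm=state(); p=s["position"]
def tool(uv,h): # tool xy of pixel at tool height h
    w=pix2w(d,uv,p[2]-h); return Rm.inv().apply(w-p)[:2].round(2)
print(d["mtx"])
for h in(2,5,8):
    print(h,"rimtop",tool((279,235),h),"under",tool((279,229.3),h+9),"dome",tool((279,245.7),h),tool((279,290),h),"sides",tool((251.5,267),h),tool((306.5,267),h))
d=np.load("w_ring.npy",allow_pickle=True).item()
```

```text
[[320.52130743   0.         278.45351145]
 [  0.         320.52130743 203.36587595]
 [  0.           0.           1.        ]]
2 rimtop [21.19 -0.89] under [20.36 -0.88] dome [15.75 -0.88] [-8.08 -0.83] sides [  4.52 -14.09] [ 4.6  12.37]
5 rimtop [19.9  -0.88] under [19.12 -0.87] dome [14.34 -0.87] [-10.    -0.83] sides [  2.87 -14.37] [ 2.95 12.67]
8 rimtop [18.61 -0.88] under [17.89 -0.87] dome [12.93 -0.87] [-11.93  -0.82] sides [  1.21 -14.66] [ 1.29 12.96]
```

Emit:
servo_tool([
  [0,-1.58,-3.6,0,0,0,0],
  [0,-1.58,-3.6,0,0,0,0],
  [0,-1.58,-3.6,0,0,0,0],
  [0,-1.58,-3.6,0,0,0,0],
  [0,-1.58,-3.6,0,0,0,0],
  [0,-1.58,-3.6,0,0,0,0],
  [0,0,0,0,0,0,0],
  [0,0,0,0,0,0,0],
])

```text
clock: 6.45
position: [461.4, 37.7, 143.2]
ee_rot: [0.982, -0.191, -0.001, 0.001]
contact_force: [-0.1, -0.8, 0.2]
gripper_width: 33.1
```

Run:
```python
from h import *
d=shot("wrist"); np.save("w_lamp.npy",d,allow_pickle=True)
s,Rm=state(); print(s["position"],s["gripper_width"])
c=w2pix(d,(500,22.5,86)); print(c)
u,v=int(c[0])-66,max(int(c[1])-66,0)
print(u,v)
cv2.imwrite("pics/lamp_c.png",cv2.resize(d["image"][v:v+150,u:u+150,::-1],None,fx=4,fy=4,interpolation=cv2.INTER_CUBIC))
```

```text
[461.42609402  36.90671265 143.25638187] 32.78834610002201
[279.03876642 165.35233007]
213 99
```

View pics/lamp_c.png

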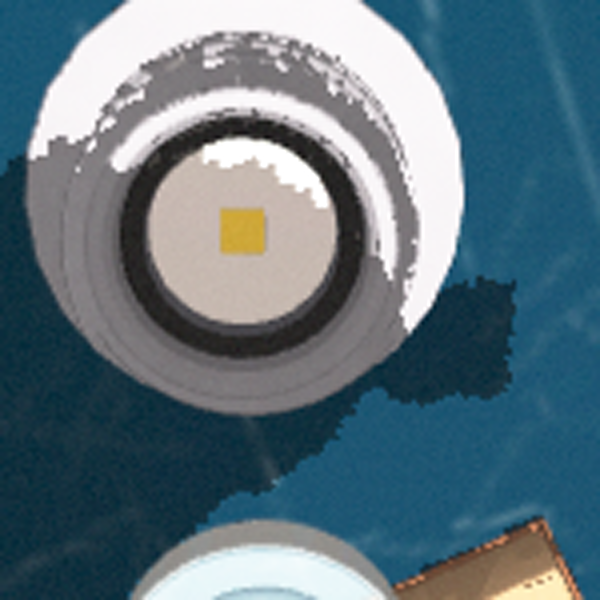

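The gasket and mouth are concentric at crop (241,236), which is full-image (273,158). Now I'll work out the correction relative to the held lens.

Run:
```python
from h import *
d=np.load("w_lamp.npy",allow_pickle=True).item()
s,Rm=state(); p=s["position"]
for z in(86,80): 
    w=pix2w(d,(272.9,157.6),z); print(z,w,Rm.inv().apply(w-p))
t=shot("top")
print(pix2w(t,(290.6,228.7),86),pix2w(t,(290.2,229.2),42))
# top camera: lens held + lamp
cv2.imwrite("pics/t2.png",cv2.resize(t["image"][190:270,240:340,::-1],None,fx=7,fy=7,interpolation=cv2.INTER_CUBIC))
```

```text
86 [505.68852061  24.13102695  86.        ] [45.92560694 -4.95111911 57.15766671]
80 [504.73808823  24.61996977  80.        ] [44.87280102 -5.0558155  63.15958516]
[499.90860784  24.58641492  86.        ] [501.42345464  23.32019664  42.        ]
```

Emit:
servo_tool([
  [0,1.43,-0.11,0,0,0,0],
  [0,1.43,-0.11,0,0,0,0],
  [0,1.42,-0.11,1,0,0,0],
  [0,0,0,1.5,0,0,0],
  [0,0,0,1.2,0,0,0],
  [0,0,0,0,0,0,0],
  [0,0,0,0,0,0,0],
])

```text
clock: 7.25
position: [503.8, 23.1, 107.2]
ee_rot: [0.981, -0.193, -0.0, 0.0]
contact_force: [-0.4, 0.2, -0.4]
gripper_width: 33.2
```

Run:
```python
from h import *
d=shot("wrist"); np.save("w_hov.npy",d,allow_pickle=True); t=shot("top"); np.save("t_hov.npy",t,allow_pickle=True)
s,Rm=state(); print(s["position"],s["contact_force"])
a=cv2.resize(d["image"][170:320,180:380],None,fx=3,fy=3,interpolation=cv2.INTER_CUBIC)
b=cv2.resize(shot("scene")["image"][190:250,240:320],None,fx=5,fy=5,interpolation=cv2.INTER_CUBIC)[:,:200]
b=cv2.resize(b,(200,300)); a[:300,:1]=0
cv2.imwrite("pics/hov_c.png",a[:,:,::-1])
```

```text
[503.96085691  23.69092977 107.87472483] [-0.7833152  -0.24700671 -0.16365676]
```

View pics/hov_c.png

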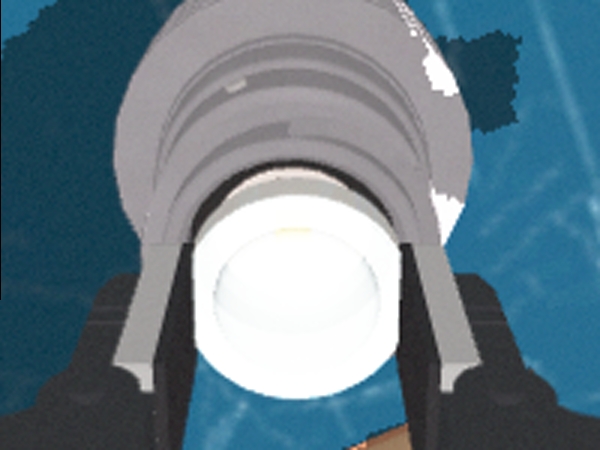

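Run:
```python
from h import *
d=np.load("w_hov.npy",allow_pickle=True).item()
s,Rm=state(); p=s["position"]; print(p)
tool=lambda uv,z: Rm.inv().apply(pix2w(d,uv,z)-p)[:2].round(2)
print("under",tool((279,229.3),p[2]-14.5),"rim",tool((279,235),p[2]-5.5))
g=cv2.cvtColor(d["image"],cv2.COLOR_RGB2GRAY)
print(g[212:240,276:282].mean(1).round(0))
for v in(221,222,223,224,225): print(v,tool((279,v),86),tool((279,v),79.5))
```

```text
[503.85605983  23.89323725 107.98088544]
under [18.64  0.17] rim [19.55  0.14]
[148. 148. 147. 139. 148. 155. 159. 157. 157. 152. 130.  75.  43.  80.
 186. 229. 226. 191. 184. 182. 184. 186. 194. 245. 254. 255. 255. 255.]
221 [20.1   0.19] [17.57  0.2 ]
222 [19.55  0.19] [17.   0.2]
223 [19.    0.19] [16.42  0.2 ]
224 [18.45  0.19] [15.85  0.2 ]
225 [17.9   0.19] [15.27  0.2 ]
```

The lens overlaps the mouth with a lateral error of about 0.2 mm, and it needs roughly −0.8 mm in tool x. Correcting that, then lowering gently.

Emit:
servo_tool([
  [0,-0.08,0,0.3,0,0,0],
  [0,0,0,0.2,0,0,0],
  [0,0,0,0.1,0,0,0],
  [0,0,0,0,0,0,0],
])

```text
clock: 7.8
position: [502.3, 24.5, 101.1]
ee_rot: [0.981, -0.192, -0.0, 0.0]
contact_force: [-0.1, 0.2, -0.2]
gripper_width: 33.0
```

Emit:
servo_tool([
  [0,0,0,0.1,0,0,0],
  [0,0,0,0.1,0,0,0],
  [0,0,0,0,0,0,0],
])

```text
clock: 8.1
position: [502.5, 24.4, 99.1]
ee_rot: [0.981, -0.192, 0.0, -0.0]
contact_force: [-0.1, -0.4, -0.5]
gripper_width: 33.1
```

Emit:
servo_tool([
  [0,0,0,0.1,0,0,0],
  [0,0,0,0,0,0,0],
])

```text
clock: 8.3
position: [502.5, 24.4, 98.2]
ee_rot: [0.981, -0.192, 0.0, -0.0]
contact_force: [-0.3, -0.5, -0.8]
gripper_width: 33.4
```

Emit:
servo_tool([
  [0,0,0,0.1,0,0,0],
  [0,0,0,0,0,0,0],
])

```text
clock: 8.5
position: [502.5, 24.4, 97.2]
ee_rot: [0.981, -0.192, 0.0, -0.0]
contact_force: [-1.1, 1.3, -0.0]
gripper_width: 33.1
```

Emit:
servo_tool([
  [0.44,0,0,0,0,0,0],
  [0.48,0,0,0,0,0,0],
  [0.55,0,0,0,0,0,0],
  [0.6,0,0,0,0,0,0],
  [0.7,0,0,-1,0,0,0],
  [1,0,0,-4,0,0,0],
  [1,-1.3,0,-3,0,0,0],
  [1,-1.3,0,0,0,0,0],
  [1,0,0,0,0,0,0],
  [1,0,0,0,0,0,0],
])

```text
clock: 9.5
position: [477.9, 34.1, 177.0]
ee_rot: [0.981, -0.192, -0.0, 0.0]
contact_force: [-0.6, 0.2, 0.2]
gripper_width: 85.2
```

Run:
```python
from h import *
d=shot("wrist"); np.save("w_seat.npy",d,allow_pickle=True)
s,Rm=state(); print(s["position"])
c=w2pix(d,(502,24,88)); u,v=int(c[0])-75,max(int(c[1])-75,0); print(u,v)
np.save("uv.npy",[u,v])
cv2.imwrite("pics/seat.png",cv2.resize(d["image"][v:v+150,u:u+150,::-1],None,fx=4,fy=4,interpolation=cv2.INTER_CUBIC))
move((487,174,150))
```

```text
[478.05295782  34.04279753 176.62403945]
205 102
{'pos': array([478.1,  34. , 176.6]), 'shift_cm': array([ -4.45, -13.3 ,   2.65]), 'yaw_y': np.float64(-112.15), 'z': array([-1.3e-03, -5.0e-04, -1.0e+00])}
```

View pics/seat.png

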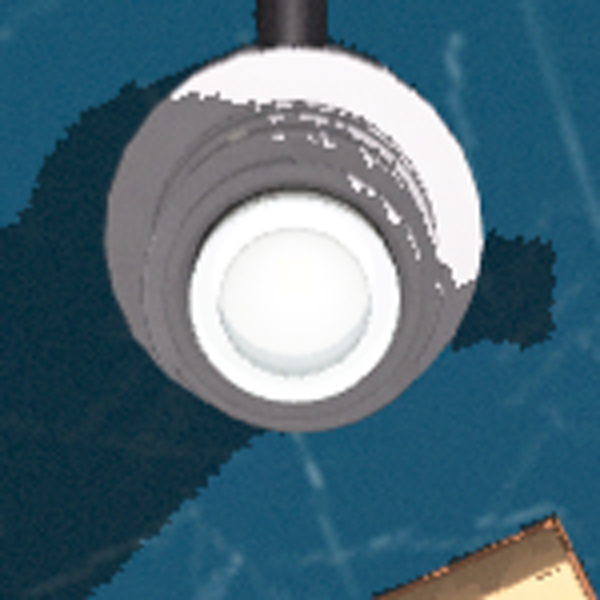

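The lens is seated concentric in the mouth with an even rim, centre crop (294,297). The gland points straight along tool +x at (292,20), so the lamp yaw is about −22°. Next is the ring.

Emit:
servo_tool([
  [1,-1.11,-3.33,0,0,0,-3.7],
  [1,-1.11,-3.33,0.9,0,0,0],
  [1,-1.11,-3.33,2,0,0,0],
  [1,-1.11,-3.33,2.5,0,0,0],
  [1,0,0,0,0,0,0],
  [1,0,0,0,0,0,0],
])

```text
clock: 10.15
position: [480.4, 174.6, 121.6]
ee_rot: [0.987, -0.16, -0.001, 0.002]
contact_force: [0.0, 0.1, 0.7]
gripper_width: 85.4
```

Run:
```python
from h import *
d=np.load("w_seat.npy",allow_pickle=True).item()
# lamp yaw from gland: axis at z 88 (lens), gland at z 21
f=lambda x,y:(205+x/4-.4,102+y/4-.4)
a=pix2w(d,f(294.5,297),90); b=pix2w(d,f(292,20),21); c=pix2w(d,f(294,237),42)
print(a,c,b,np.degrees(np.arctan2(b[1]-c[1],b[0]-c[0])),np.degrees(np.arctan2(b[1]-a[1],b[0]-a[0])))
d=shot("wrist"); np.save("w_ring2.npy",d,allow_pickle=True)
s,Rm=state(); print(s["position"],s["ee_rot"],s["joints"].round(2))
c=w2pix(d,(488,174,16)); u,v=int(c[0])-75,max(int(c[1])-75,0); print(u,v)
im=d["image"][v:v+150,u:u+150].astype(float); im=np.clip(im*1.8,0,255).astype(np.uint8)
cv2.imwrite("pics/ring2.png",cv2.resize(im[:,:,::-1],None,fx=4,fy=4,interpolation=cv2.INTER_CUBIC))
```

```text
[504.35904598  24.50148599  90.        ] [505.9417542   24.00840231  42.        ] [546.01355175   8.19096695  21.        ] -21.540506497114006 -21.38365877660179
[480.70386826 174.20620696 122.42718596] [ 9.87073724e-01 -1.60263247e-01 -6.23779831e-04  8.75039063e-04] [ 0.67  0.32 -0.43  0.   -0.82  0.58]
201 121
```

View pics/ring2.png

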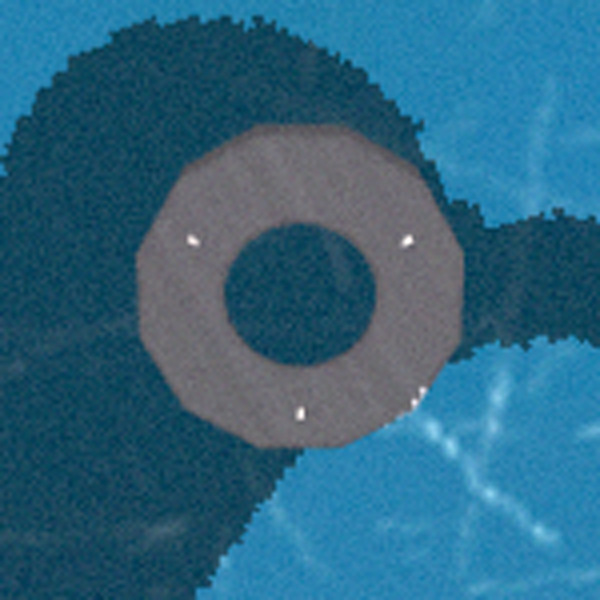

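The ring is centred at crop (300,292) with flats square to the jaws. Its marks are at (193,240), (407,240) and (300,413), so one lug points along tool −x.

Run:
```python
from h import *
d=np.load("w_ring2.npy",allow_pickle=True).item()
f=lambda x,y:(201+x/4-.4,121+y/4-.4)
M=np.array([pix2w(d,f(*q),16) for q in((193,240),(407,240),(300,413))])
c=M.mean(0); print(c,pix2w(d,f(300,293),14),np.degrees(np.arctan2((M-c)[:,1],(M-c)[:,0])),np.linalg.norm(M-c,axis=1))
move(c-np.array([1,0,-14]))
```

```text
[488.99599399 174.6733386   16.        ] [489.66282933 174.4658162   14.        ] [ 41.46278359 -78.35656834 161.45746511] [23.55716885 23.60278528 23.64436568]
{'pos': array([480.7, 174.2, 122.4]), 'shift_cm': array([ 0.69, -0.29,  9.24]), 'yaw_y': np.float64(-108.44), 'z': array([-0.0015, -0.0015, -1.    ])}
```

Emit:
servo_tool([
  [0.88,0.69,-0.29,3,0,0,0],
  [0.88,0,0,4,0,0,0],
  [0.88,0,0,2.5,0,0,0],
  [0.88,0,0,0.7,0,0,0],
  [0.88,0,0,0,0,0,0],
])

```text
clock: 10.7
position: [488.4, 174.2, 21.1]
ee_rot: [0.987, -0.161, -0.0, 0.001]
contact_force: [1.0, 0.2, 0.3]
gripper_width: 74.9
```

Emit:
servo_tool([
  [0.88,0,0,0.4,0,0,0],
  [0.88,0,0,0.2,0,0,0],
  [0.88,0,0,0,0,0,0],
])

```text
clock: 11.0
position: [488.6, 175.3, 16.1]
ee_rot: [0.987, -0.16, 0.001, -0.001]
contact_force: [-0.2, -0.4, 0.7]
gripper_width: 75.0
```

Emit:
servo_tool([
  [0.88,0,0,0.15,0,0,0],
  [0.88,0,0,0,0,0,0],
])

```text
clock: 11.2
position: [488.2, 175.2, 14.0]
ee_rot: [0.987, -0.16, 0.0, -0.0]
contact_force: [-0.8, 0.5, 0.4]
gripper_width: 74.9
```

Emit:
servo_tool([
  [0.88,0,0,0.4,0,0,0],
  [0.88,0,0,0,0,0,0],
  [0.5,0,0,0,0,0,0],
  [0.5,0,0,0,0,0,0],
  [0.5,0,0,0,0,0,0],
  [0.5,0,0,0,0,0,0],
])

```text
clock: 11.8
position: [488.2, 175.1, 10.1]
ee_rot: [0.987, -0.16, 0.0, -0.0]
contact_force: [-1.3, -1.5, 5.9]
gripper_width: 61.1
```

Emit:
servo_tool([
  [0.95,0,0,0,0,0,0],
  [1,0,0,-3,0,0,0],
  [1,0,0,0,0,0,0],
])

```text
clock: 12.1
position: [490.1, 176.4, 42.1]
ee_rot: [0.987, -0.16, 0.002, -0.002]
contact_force: [0.2, 0.8, 0.1]
gripper_width: 85.5
```

Emit:
servo_tool([
  [1,0,0,0,0,0,-8.5],
  [1,0,0,0,0,0,-8.5],
  [1,0,0,0,0,0,-8.5],
  [1,0,0,0,0,0,-8.5],
  [1,0,0,0,0,0,-8.5],
  [1,0,0,0,0,0,-8.5],
  [1,0,0,0,0,0,-8.5],
  [1,0,0,0,0,0,-8.5],
  [1,0,0,0,0,0,-8.5],
  [1,0,0,0,0,0,-8.5],
  [1,0,0,0,0,0,-5],
  [0.88,0,0,0,0,0,0],
])

```text
clock: 13.3
position: [487.9, 175.0, 39.1]
ee_rot: [0.812, 0.584, -0.0, -0.0]
contact_force: [0.8, -0.3, 0.3]
gripper_width: 75.3
```

Run:
```python
from h import *
d=shot("wrist"); np.save("w_ring3.npy",d,allow_pickle=True)
s,Rm=state(); print(s["position"],s["joints"].round(2),s["gripper_width"])
c=w2pix(d,(488.5,175,16)); u,v=int(c[0])-75,max(int(c[1])-75,0); print(u,v)
cv2.imwrite("pics/ring3.png",cv2.resize(d["image"][v:v+150,u:u+150,::-1],None,fx=4,fy=4,interpolation=cv2.INTER_CUBIC))
move((488.2,175.2,10))
```

```text
[487.96363605 175.00651745  39.19365878] [ 0.66  0.45 -0.49 -0.   -0.62  2.16] 74.97006166245113
204 180
{'pos': array([488. , 175. ,  39.2]), 'shift_cm': array([0.03, 0.02, 2.92]), 'yaw_y': np.float64(-18.58), 'z': array([-5.e-04, -2.e-04, -1.e+00])}
```

Emit:
servo_tool([
  [0.88,0,0,2.5,0,0,0],
  [0.88,0,0,0.4,0,0,0],
  [0.88,0,0,0,0,0,0],
  [0.5,0,0,0,0,0,0],
  [0.5,0,0,0,0,0,0],
  [0.5,0,0,0,0,0,0],
  [0.5,0,0,0,0,0,0],
])

```text
clock: 14.05
position: [488.8, 175.5, 11.7]
ee_rot: [0.811, 0.585, 0.001, 0.0]
contact_force: [-1.0, 0.3, 5.9]
gripper_width: 60.9
```

Emit:
servo_tool([
  [0.9,0,0,0,0,0,0],
  [1,0,0,-2.2,0,0,0],
  [1,0,0,-4,0,0,0],
  [1,-2.65,0,-3,0,0,0],
  [1,0,0,0,0,0,0],
  [1,0,0,0,0,0,0],
  [1,0,0,0,0,0,0],
])

```text
clock: 14.75
position: [479.2, 149.8, 101.7]
ee_rot: [0.811, 0.584, -0.001, -0.0]
contact_force: [0.3, -0.4, 0.8]
gripper_width: 85.3
```

Run:
```python
from h import *
d=shot("wrist"); np.save("w_ring4.npy",d,allow_pickle=True)
s,Rm=state(); p=s["position"]; print(p,s["joints"].round(2),s["gripper_width"])
c=w2pix(d,(488.5,175,16)); u,v=int(c[0])-75,max(int(c[1])-75,0); print(u,v)
im=np.ascontiguousarray(d["image"][v:v+150,u:u+150])
big=cv2.resize(im[:,:,::-1],None,fx=4,fy=4,interpolation=cv2.INTER_CUBIC)
cv2.imwrite("pics/ring4.png",big)
g=im.min(2); m=(g>150).astype(np.uint8)
n,l,st,cc=cv2.connectedComponentsWithStats(m)
for i in range(1,n):
    if 2<=st[i,4]<60:
        w=pix2w(d,cc[i]+[u,v],16); print(st[i,4],cc[i]*4,w.round(2),Rm.inv().apply(w-p).round(2))
d0=np.load("w_seat.npy",allow_pickle=True).item()
```

```text
[479.24938339 149.87345922 101.50096035] [ 0.63  0.34 -0.47 -0.   -0.76  2.19] 85.24277676940223
204 104
9 [372.44444444 178.22222222] [506.45 191.7   16.  ] [48.44 12.69 85.39]
6 [168. 294.] [466.65 183.8   16.  ] [ 28.35 -22.57  85.48]
8 [368. 407.] [493.47 152.97  16.  ] [ 7.59 12.64 85.47]
```

View pics/ring4.png

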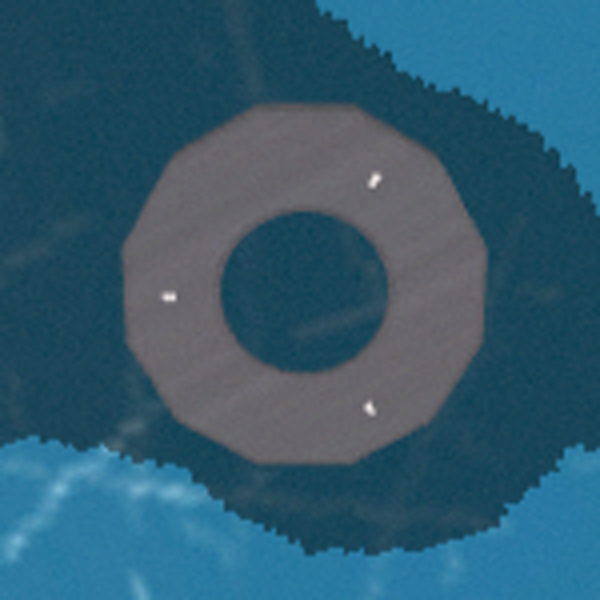

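Ring centre is at crop (304,292) and its lugs have not turned (41.4°). This view gives the camera bias as about (1.4, 0.4) mm, which puts the lamp axis near (502.9, 25.0). Regripping and lifting.

Emit:
servo_tool([
  [0.9,2.65,0,3,0,0,0],
  [0.88,0,0,4,0,0,0],
  [0.88,0,0,2.1,0,0,0],
  [0.88,0,0,0,0,0,0],
  [0.88,0,0,0,0,0,0],
  [0.5,0,0,0,0,0,0],
  [0.5,0,0,0,0,0,0],
  [0.5,0,0,0,0,0,0],
  [0.5,0,0,0,0,0,0],
])

```text
clock: 15.7
position: [489.1, 175.8, 13.2]
ee_rot: [0.811, 0.585, 0.002, 0.0]
contact_force: [-1.8, 0.9, 7.4]
gripper_width: 61.3
```

Emit:
servo_tool([
  [0.5,0,0,-2,0,0,0],
  [0.5,0,0,-4,0,0,0],
  [0.5,0,0,-4,0,0,0],
  [0.5,0,0,-4,0,0,0],
  [0.5,0,0,0,0,0,0],
])

```text
clock: 16.2
position: [491.1, 176.8, 157.7]
ee_rot: [0.811, 0.585, 0.006, 0.001]
contact_force: [0.6, -0.1, -2.0]
gripper_width: 61.1
```

Run:
```python
from h import *
import math
move((502.9,25.0,150)); print(state()[0]["contact_force"],state()[0]["joints"].round(2))
```

```text
{'pos': array([491.1, 176.8, 157.7]), 'shift_cm': array([-14.04,   5.9 ,   0.68]), 'yaw_y': np.float64(-18.41), 'z': array([ 0.011 ,  0.0067, -0.9999])}
[ 0.64425889 -0.124867   -2.00639534] [ 0.66  0.29 -0.37  0.   -0.9   2.16]
```

Emit:
servo_tool([
  [0.5,-3.5,1.47,0,0,0,0],
  [0.5,-3.5,1.47,0,0,0,0],
  [0.5,-3.5,1.47,0,0,0,0],
  [0.5,-3.5,1.47,0,0,0,0],
  [0.5,0,0,0.5,0,0,8.1],
  [0.5,0,0,0.5,0,0,8.1],
  [0.5,0,0,0.5,0,0,8.1],
  [0.5,0,0,0.5,0,0,8.1],
  [0.5,0,0,0.5,0,0,8.1],
  [0.5,0,0,0.5,0,0,8.1],
  [0.5,0,0,0,0,0,0],
  [0.5,0,0,0,0,0,0],
])

```text
clock: 17.4
position: [499.1, 23.5, 121.2]
ee_rot: [0.98, 0.2, -0.001, 0.0]
contact_force: [-0.0, 0.7, -1.0]
gripper_width: 60.7
```

Run:
```python
from h import *
move((502.9,25.0,110),np.radians(-67.2)); print(state()[0]["contact_force"],state()[0]["joints"].round(2))
d=shot("wrist","w_over"); np.save("w_over.npy",d,allow_pickle=True)
```

```text
{'pos': array([499.1,  23.5, 121.2]), 'shift_cm': array([0.41, 0.01, 1.12]), 'yaw_y': np.float64(-66.91), 'turnz_deg': np.float64(0.29), 'z': array([-1.3e-03, -3.0e-04, -1.0e+00])}
[-0.02745553  0.71820594 -1.00399028] [ 0.37  0.3  -0.46 -0.   -0.81  1.6 ]
```

Emit:
servo_tool([
  [0.5,0.4,0,0,0,0,0.3],
  [0.5,0,0,1,0,0,0],
  [0.5,0,0,0.6,0,0,0],
  [0.5,0,0,0,0,0,0],
  [0.5,0,0,0,0,0,0],
])

```text
clock: 17.95
position: [503.1, 25.2, 105.3]
ee_rot: [0.981, 0.196, -0.0, 0.0]
contact_force: [0.3, -0.2, -0.8]
gripper_width: 61.2
```

Run:
```python
from h import *
print({k:np.round(v,2) for k,v in read_state().items() if k in("position","contact_force","wrist_torque","joints")})
move((502.9,25.0,95),np.radians(-67.2))
```

```text
{'joints': array([ 0.37,  0.33, -0.47,  0.  , -0.77,  1.59]), 'position': array([503.07,  25.15, 105.31]), 'contact_force': array([ 0.29, -0.2 , -0.77]), 'wrist_torque': array([-0.01, -0.07,  0.01])}
{'pos': array([503.1,  25.2, 105.3]), 'shift_cm': array([-0.02,  0.01,  1.03]), 'yaw_y': np.float64(-67.34), 'turnz_deg': np.float64(-0.14), 'z': array([-9.e-04, -5.e-04, -1.e+00])}
```

Emit:
servo_tool([
  [0.5,0,0,0.2,0,0,0],
  [0.5,0,0,0.2,0,0,0],
  [0.5,0,0,0,0,0,0],
])

```text
clock: 18.25
position: [503.1, 25.2, 101.5]
ee_rot: [0.981, 0.196, -0.0, -0.0]
contact_force: [-0.8, -0.1, -1.3]
gripper_width: 61.2
```

Emit:
servo_tool([
  [0.5,0,0,0.15,0,0,0],
  [0.5,0,0,0,0,0,0],
])

```text
clock: 18.45
position: [503.2, 25.2, 100.1]
ee_rot: [0.981, 0.196, -0.0, -0.0]
contact_force: [0.4, -0.2, -1.4]
gripper_width: 60.7
```

Emit:
servo_tool([
  [0.5,0,0,0.15,0,0,0],
  [0.5,0,0,0,0,0,0],
])

```text
clock: 18.65
position: [503.5, 25.3, 98.7]
ee_rot: [0.981, 0.196, 0.0, 0.0]
contact_force: [-0.5, -0.3, -1.2]
gripper_width: 61.2
```

Emit:
servo_tool([
  [0.5,0,0,0.1,0,0,0],
  [0.5,0,0,0,0,0,0],
])

```text
clock: 18.85
position: [503.6, 25.2, 97.8]
ee_rot: [0.981, 0.196, 0.0, 0.0]
contact_force: [0.3, -0.2, -1.9]
gripper_width: 61.1
```

Emit:
servo_tool([
  [0.5,0,0,0.15,0,0,0],
  [0.5,0,0,0,0,0,0],
])

```text
clock: 19.05
position: [503.7, 25.1, 96.4]
ee_rot: [0.981, 0.196, 0.0, 0.0]
contact_force: [2.4, -2.5, -1.4]
gripper_width: 61.1
```

Emit:
servo_tool([
  [0.5,0,0,0.15,0,0,0],
  [0.5,0,0,0,0,0,0],
])

```text
clock: 19.25
position: [503.7, 25.0, 94.9]
ee_rot: [0.981, 0.196, 0.0, 0.0]
contact_force: [1.7, -3.9, -0.6]
gripper_width: 61.1
```

Emit:
servo_tool([
  [0.5,0,0,0.1,0,0,0],
  [0.5,0,0,0,0,0,0],
])

```text
clock: 19.45
position: [503.7, 25.1, 93.9]
ee_rot: [0.981, 0.196, 0.0, 0.0]
contact_force: [2.7, -3.3, 1.7]
gripper_width: 61.3
```

Emit:
servo_tool([
  [0.5,0,0,0.1,0,0,0],
  [0.5,0,0,0,0,0,0],
])

```text
clock: 19.65
position: [503.7, 25.1, 92.9]
ee_rot: [0.981, 0.196, 0.0, 0.0]
contact_force: [3.2, -4.8, 1.8]
gripper_width: 61.3
```

Emit:
servo_tool([
  [0.5,0.01,0.06,0,0,0,0],
  [0.5,0,0,0,0,0,0],
])

```text
clock: 19.85
position: [503.7, 25.0, 92.7]
ee_rot: [0.981, 0.196, 0.0, -0.0]
contact_force: [1.5, -2.6, 1.5]
gripper_width: 61.1
```

Emit:
servo_tool([
  [0.5,0,0,0.1,0,0,0],
  [0.5,0,0,0,0,0,0],
])

```text
clock: 20.05
position: [503.7, 25.0, 92.4]
ee_rot: [0.981, 0.196, 0.0, 0.0]
contact_force: [0.9, -1.6, 6.0]
gripper_width: 60.7
```

Emit:
servo_tool([
  [0.5,0,0,0.1,0,0,0],
  [0.5,0,0,0,0,0,0],
])

```text
clock: 20.25
position: [503.8, 25.0, 92.2]
ee_rot: [0.98, 0.197, 0.0, 0.0]
contact_force: [-2.2, -1.3, 11.5]
gripper_width: 60.9
```

The ring rests on the threads at TCP ≈92.4. With the 13.1 mm grip offset that puts its underside at 79.3 mm, as specified. I'll start turning clockwise, following the lead.

Emit:
servo_tool([
  [0.5,0,0.01,-0.02,0,0,0],
  [0.5,0,0,0.029,0,0,5],
  [0.5,0,0,0.029,0,0,5],
  [0.5,0,0,0,0,0,0],
])

```text
clock: 20.65
position: [504.2, 24.7, 91.6]
ee_rot: [0.994, 0.11, 0.001, 0.0]
contact_force: [0.3, -4.1, 9.2]
gripper_width: 61.2
```

Emit:
servo_tool([
  [0.5,0,0,0.029,0,0,5],
  [0.5,0,0,0.029,0,0,5],
  [0.5,0,0,0,0,0,0],
])

```text
clock: 20.95
position: [504.1, 24.7, 91.0]
ee_rot: [1.0, 0.022, 0.001, 0.0]
contact_force: [-0.1, -1.9, 10.7]
gripper_width: 61.1
```

Run:
```python
from h import *
print({k:np.round(v,2) for k,v in read_state().items() if k in("position","contact_force","wrist_torque","joints")})
move((502.9,25.0,95))
```

```text
{'joints': array([ 0.37,  0.35, -0.48,  0.  , -0.73,  1.24]), 'position': array([504.14,  24.72,  91.04]), 'contact_force': array([-0.06, -1.91, 10.75]), 'wrist_torque': array([-0.86,  0.04, -0.19])}
{'pos': array([504.1,  24.7,  91. ]), 'shift_cm': array([-0.12, -0.03, -0.4 ]), 'yaw_y': np.float64(-87.43), 'z': array([ 1.3e-03, -1.0e-04, -1.0e+00])}
```

Emit:
servo_tool([
  [0.5,0,0,0.02,0,0,5],
  [0.5,0,0,0.029,0,0,5],
  [0.5,0,0,0,0,0,0],
])

```text
clock: 21.25
position: [504.3, 24.8, 90.5]
ee_rot: [0.998, -0.065, 0.001, -0.0]
contact_force: [0.2, -2.4, 9.6]
gripper_width: 60.8
```

Emit:
servo_tool([
  [0.5,0,0,0.02,0,0,5],
  [0.5,0,0,0.02,0,0,5],
  [0.5,0,0,0,0,0,0],
])

```text
clock: 21.55
position: [504.2, 24.9, 89.9]
ee_rot: [0.988, -0.151, 0.001, -0.0]
contact_force: [0.9, -3.8, 8.2]
gripper_width: 60.9
```

Run:
```python
from h import *
print({k:np.round(v,2) for k,v in read_state().items() if k in("position","contact_force","wrist_torque","joints")})
move((502.9,25.0,95))
```

```text
{'joints': array([ 0.37,  0.36, -0.48,  0.  , -0.73,  0.89]), 'position': array([504.2 ,  24.85,  89.93]), 'contact_force': array([ 0.94, -3.83,  8.17]), 'wrist_torque': array([-0.83, -0.17, -0.19])}
{'pos': array([504.2,  24.9,  89.9]), 'shift_cm': array([-0.13,  0.02, -0.51]), 'yaw_y': np.float64(-107.43), 'z': array([ 1.4e-03,  1.0e-04, -1.0e+00])}
```

Emit:
servo_tool([
  [0.5,0,0,0.02,0,0,5],
  [0.5,0,0,0,0,0,0],
])

```text
clock: 21.75
position: [504.3, 24.7, 89.7]
ee_rot: [0.981, -0.194, 0.001, -0.0]
contact_force: [0.7, -3.3, 9.0]
gripper_width: 61.3
```

Emit:
servo_tool([
  [0.5,0,0,0.02,0,0,5],
  [0.5,0,0,0,0,0,0],
])

```text
clock: 21.95
position: [504.5, 24.7, 89.6]
ee_rot: [0.972, -0.237, 0.001, -0.0]
contact_force: [2.4, -3.2, 6.8]
gripper_width: 61.0
```

Emit:
servo_tool([
  [0.5,0,0,0.02,0,0,5],
  [0.5,0,0,0,0,0,0],
])

```text
clock: 22.15
position: [504.5, 24.7, 89.4]
ee_rot: [0.96, -0.279, 0.001, -0.0]
contact_force: [0.9, -3.1, 8.3]
gripper_width: 61.0
```

Emit:
servo_tool([
  [0.5,0,0,0,0,0,5],
  [0.5,0,0,0,0,0,0],
])

```text
clock: 22.35
position: [504.4, 24.6, 89.4]
ee_rot: [0.947, -0.321, 0.001, -0.0]
contact_force: [0.5, -4.0, 8.5]
gripper_width: 61.1
```

Emit:
servo_tool([
  [0.5,0,0,0,0,0,5],
  [0.5,0,0,0,0,0,0],
])

```text
clock: 22.55
position: [504.4, 24.6, 89.4]
ee_rot: [0.932, -0.362, 0.001, -0.0]
contact_force: [0.9, -4.0, 7.5]
gripper_width: 60.8
```

Run:
```python
from h import *
print({k:np.round(v,2) for k,v in read_state().items() if k in("position","contact_force","wrist_torque","joints")})
move((502.9,25.0,95))
```

```text
{'joints': array([ 0.37,  0.36, -0.48,  0.  , -0.73,  0.46]), 'position': array([504.43,  24.56,  89.42]), 'contact_force': array([ 0.92, -3.98,  7.53]), 'wrist_torque': array([-1.23, -0.4 , -0.08])}
{'pos': array([504.4,  24.6,  89.4]), 'shift_cm': array([-0.14,  0.07, -0.56]), 'yaw_y': np.float64(-132.39), 'z': array([ 1.8e-03, -3.0e-04, -1.0e+00])}
```

The ring stopped sinking at TCP ≈89.4 (underside ≈76.4, in the stated range) while force held, so it bears on the lens. I'll ease off the push and turn in small steps, watching for draw-down.

Emit:
servo_tool([
  [0.5,0,0,-0.08,0,0,0],
  [0.5,0,0,0,0,0,0],
  [0.5,0,0,0,0,0,0],
])

```text
clock: 22.85
position: [504.4, 24.5, 89.5]
ee_rot: [0.932, -0.361, 0.001, -0.0]
contact_force: [3.0, -4.6, 3.1]
gripper_width: 61.0
```

Emit:
servo_tool([
  [0.5,0,0,0,0,0,4],
  [0.5,0,0,0,0,0,0],
])

```text
clock: 23.05
position: [504.3, 24.4, 89.4]
ee_rot: [0.919, -0.394, 0.001, -0.0]
contact_force: [3.5, -5.7, 2.1]
gripper_width: 60.8
```

Emit:
servo_tool([
  [0.5,0,0,0,0,0,4],
  [0.5,0,0,0,0,0,0],
])

```text
clock: 23.25
position: [504.3, 24.4, 89.2]
ee_rot: [0.905, -0.426, 0.001, -0.0]
contact_force: [3.3, -4.9, 1.7]
gripper_width: 60.6
```

Emit:
servo_tool([
  [0.5,0,0,0,0,0,3],
  [0.5,0,0,0,0,0,0],
])

```text
clock: 23.45
position: [504.2, 24.4, 89.1]
ee_rot: [0.894, -0.449, 0.001, 0.0]
contact_force: [3.8, -4.8, 0.3]
gripper_width: 61.0
```

```bash
cat > st.py <<'E'
from h import *
def q(): s=read_state(); return np.r_[s["position"][2],s["contact_force"],s["wrist_torque"],s["clock"]]
print(q().round(2)); move((503.9,24.4,95))
E
python3 st.py
```

```text
[89.07  3.79 -4.85  0.34 -1.55 -1.14  0.17 23.45]
{'pos': array([504.2,  24.4,  89.1]), 'shift_cm': array([-0.02,  0.02, -0.59]), 'yaw_y': np.float64(-143.33), 'z': array([ 1.e-03, -6.e-04, -1.e+00])}
```

Emit:
servo_tool([
  [0.5,0,0,0,0,0,2.5],
  [0.5,0,0,0,0,0,0],
])

```text
clock: 23.65
position: [504.2, 24.4, 88.9]
ee_rot: [0.884, -0.468, 0.001, 0.0]
contact_force: [4.4, -5.5, -0.8]
gripper_width: 60.5
```

```bash
python3 st.py
```

```text
[88.95  4.36 -5.51 -0.83 -1.53 -1.18  0.26 23.65]
{'pos': array([504.2,  24.4,  88.9]), 'shift_cm': array([-0.02,  0.02, -0.61]), 'yaw_y': np.float64(-145.8), 'z': array([ 8.e-04, -7.e-04, -1.e+00])}
```

The ring is now drawing itself down about 0.05 mm per degree with fz turning negative. It has come down roughly 0.55–0.7 mm since bearing, which is about 13–18 N on the lens. That is snug, so I'm stopping, releasing and retreating.

Emit:
servo_tool([
  [0.78,0,0,0,0,0,0],
  [0.85,0,0,0,0,0,0],
  [0.95,0,0,0,0,0,0],
  [1,0,0,0,0,0,0],
  [1,0,0,-2,0,0,0],
  [1,0,0,-4,0,0,0],
  [1,-1,0,-4,0,0,0],
  [1,-1.6,0,0,0,0,0],
  [1,0,0,0,0,0,0],
  [1,0,0,0,0,0,0],
])

```text
clock: 24.65
position: [488.5, 46.2, 188.8]
ee_rot: [0.884, -0.468, -0.0, 0.0]
contact_force: [-0.2, -0.6, -0.4]
gripper_width: 85.3
```

Run:
```python
from h import *
for k in range(2):
    d=shot("wrist","end")
    s,Rm=state(); p=s["position"]
    c=w2pix(d,(503.5,25,92)); u,v=int(c[0])-45,int(c[1])-45
    g=d["image"][v:v+90,u:u+90].min(2).astype(int)
    for th in (200,):
        n,l,st,cc=cv2.connectedComponentsWithStats((g>th).astype(np.uint8))
        for i in range(1,n):
            if st[i,4]>=2: 
                w=pix2w(d,cc[i]+[u,v],92); print(th,st[i,4],(cc[i]+[u,v]).round(1),w.round(1))
    # outer circle check
print(c,p,s["contact_force"])
```

```text
200 84 [245.5 133.8] [539.4  13.6  92. ]
200 359 [313.  143.2] [496.4  -7.7  92. ]
200 1076 [286.6 147.3] [510.2   5.2  92. ]
200 1234 [277.5 173.8] [504.7  24.7  92. ]
200 96 [310.9 171.2] [485.7   9.5  92. ]
200 91 [245.4 134. ] [539.4  13.4  92. ]
200 374 [312.6 143.3] [496.6  -7.8  92. ]
200 1084 [286.3 147.7] [510.2   5.2  92. ]
200 2 [258.5 148.5] [526.3  16.7  92. ]
200 1236 [277.3 174.2] [504.8  24.7  92. ]
200 92 [310.8 171.8] [485.6   9.6  92. ]
200 2 [310.5 181. ] [481.7  15.2  92. ]
[278.46907064 175.48961964] [488.66477787  45.80113701 188.23442169] [-0.37541599 -0.80337871  0.43026301]
```

Run:
```python
from h import *
d=shot("wrist"); im=cv2.cvtColor(d["image"],cv2.COLOR_RGB2GRAY).astype(float)
c=np.array([504.7,24.7,91.9])
best=[]
A=np.radians(np.arange(0,360,1.5))
prof=[]
for a in A:
    prof.append([cv2.getRectSubPix(im.astype(np.float32),(1,1),tuple(map(float,w2pix(d,c+[r*np.cos(a),r*np.sin(a),0]))))[0,0] for r in (21,22,23,23.6,24.2,25,26)])
P=np.array(prof); m=P[:,2:5].max(1)-np.maximum(P[:,0],P[:,6])
for i in np.argsort(-m)[:10]: print(round(np.degrees(A[i]),1),m[i].round(0),P[i].round(0))
# opening ellipse and its tilt
g=(d["image"].min(2)>200).astype(np.uint8); n,l,st,cc=cv2.connectedComponentsWithStats(g)
pc=w2pix(d,c); i=l[int(pc[1]),int(pc[0])]
cnt=max(cv2.findContours((l==i).astype(np.uint8),cv2.RETR_EXTERNAL,cv2.CHAIN_APPROX_NONE)[0],key=len)[:,0]
W=np.array([pix2w(d,q.astype(float),88.1) for q in cnt])[:,:2]; print(cv2.fitEllipse(W.astype(np.float32)))
```

```text
37.5 89.0 [ 93.  92. 180. 183. 179. 109.  94.]
36.0 75.0 [ 93.  93. 160. 167. 168. 103.  93.]
193.5 74.0 [ 94. 122. 180. 190. 188. 194. 116.]
153.0 68.0 [ 95.  93. 107. 151. 201. 185. 133.]
195.0 56.0 [ 95. 154. 197. 196. 195. 195. 141.]
192.0 54.0 [ 93.  95. 116. 152. 131. 156.  98.]
154.5 53.0 [ 95.  93. 113. 136. 155. 146. 102.]
39.0 43.0 [ 92.  91. 135. 135. 131. 101.  92.]
273.0 41.0 [140. 255. 255. 235. 170. 207. 214.]
274.5 28.0 [134. 200. 243. 240. 178. 196. 214.]
((504.1313781738281, 25.636917114257812), (28.733633041381836, 29.250036239624023), 136.03089904785156)
```

```bash
python3 -c "
from bench import *
print(job_done())"
```

```text
the job is handed in; nothing more can be done
None
```

I put the lens in its cell, screwed the retaining ring down clockwise until it was snug, and handed the job in at about 25 s of the 64 s allowed.

- **Lens:** It went in domed side up without resistance. A close-up afterwards showed it concentric in the mouth with an even rim.
- **Ring:** It rested on the threads at the expected height, underside about 79.3 mm up. I turned it about 78° clockwise. It sank along the lead, stopped on the lens at about 76.4 mm, and then began drawing itself down.
- **Tightness:** I stopped after 0.55–0.7 mm of that draw-down, which I estimate at 13–18 N on the lens (allowed 4–30 N). This comes from the motion and the gasket stiffness; I did not measure the force directly.
- **After release:** The lug marks were at about 34.5° against 34.2° expected, so the ring did not spring back. Its opening measured round, about 29 mm, and level, and the gripper was clear of everything.

**Checks that disagreed or fell short:**
- **Camera disagreement:** The wrist and top cameras differed by a few mm (about 6 mm at worst). I corrected for this by centring the ring with the jaws and by feeling for sideways forces.
- **Sideways force:** About 7 N was still there when I let go of the ring.
- **No picture of the finished assembly:** I had used all 12 views, so the last checks were numerical only. I did not check afterwards that the other things on the bench were undisturbed, though nothing in the moves went near them.

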